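# Return a gauge to the gauge carousel

### The arm

A 6-joint arm with a two-finger parallel gripper is mounted at the origin on a cart in front of the work surface, level with it; the furniture and walls round the work are solid. World frame = base frame: x ahead of the robot, y to its left, z up, the work surface at z = 0. Lengths are in m, angles in rad, forces in N, time in s.
With the tool pointing down it reaches from about 0.375 to 0.9 m from the base axis. Payload 3.1 kg.
Tool frame: the origin (TCP) lies midway between the tips of the shut fingers; the grasp point (between the pads) lies 19 mm behind it; x points along the fingers, z is the direction in which the jaws open and shut, and the axes are right-handed (so a half turn about x gives the same grasp; the last joint's range is limited). The gripper opens to 87 mm and grips with 3 to 60 N. Pads are 19 mm wide; open, the fingers measure 117 mm over their backs; the gripper's body (75 mm by 190 mm) begins 51 mm behind the grasp point.
Start: joints at [-1.448, 0.527, 1.433, -0, 1.181, -0.178], TCP at [0.185, -0.597, 0.223] pointing down, gripper open.
Joint ranges: [-3.08, 3.08], [-0.75, 2.2], [0.22, 2.44], [-1.43, 4.57], [0, 2.65], [-2.85, 2.85]. Speed limits (rad/s): [2.79, 2.79, 3.14, 3.14, 3.14, 3.14].

### API

Orientations are given as a unit quaternion [x, y, z, w].
In Python, from rig import robot, optics, workorder gives the robot as it stands.
- The arm moves only by the tool arm_command, never from a script. Its argument "plan" is a list of rows, each a list of 7 numbers: the shift along the tool's x, y, z in cm, then the turn, a rotation vector about the tool's x, y, z in rad, then the finger opening in cm, from 0 to 8.7. In form: [[x, y, z, ax, ay, az, gripper], ...]. A call has 1 to 12 rows; each row shifts and turns the pose as measured when the row begins, along the tool's axes as they then stand; what a row does not reach is not made up. A row lasts 1/8 s, in which the tool goes at most 62.5 mm and 10.7 degrees, less where a joint would pass 70% of its speed; a pose out of reach is approached as far as the arm can. A call with a gripper value outside its range is refused whole. The fingers move at their own pace and stop on an object; "grip_force" is the grip in N (left out, the last holds). Time passes only in rows, so rows that do not move let the fingers close. It gives the time, the measured TCP pose, the force and the opening at its end, in the units of the state.
- robot.get_obs(): the state, without advancing time (a new reading comes with each control period).
- optics.camera(name): name is "scene" or "top"; returns (picture, depth): 480x640x3 uint8, blue, green, red; 480x640 float32, m along the optical axis (not along the pixel's ray), 0 where there is no reading.
- optics.camera_info(name): a dict with "mtx" (3x3 intrinsics, pixels), "position" and "rotation" of the camera in the world. Camera axes: x right, y down, z forward; pixel columns grow to the right and rows downward; lengths in m; the calibration is good to about 2 mm. A picture is of the moment at which its call begins. camera_info takes no time and is no camera call.
- workorder.hand_in(): hands the job in, once; it reports no verdict.
The state is a dict: "time": time; "q": joint angles; "joint_velocities": joint speeds; "joint_torque": joint torques, N m; "position": TCP position; "tool_rot": TCP orientation; "ft_force": force on the tool from outside, world axes, zero at the start; "moment": the same for the moment, N m; "grip_width": finger opening in m.
Only numpy, scipy, OpenCV 4.12 (cv2) and the standard library are available. Lean on these libraries where they do the work, as an engineer would, in place of code of your own. Each camera call takes 0.05 s, during which the arm holds its last target. There are 200 camera calls.

### The job

Turn the gauge carousel until its empty hook points to the yellow front mark on its foot. Then take the yellow-tabbed gauge out of the wooden block and hang it on that hook: push the plate in against the spring keeper, lower it behind the upturned lip and let go, so that the keeper traps it there. The hook's height is not known beforehand, so find it by touch or sight, handle the rack gently (never more than 25 N on it) and do not disturb the cup, the bottle and the case.

Things in the scene. Friction and masses are not known exactly. Their poses are not given: they have to be found in the camera images.
- rack_foot (a point): Centre of the underside of the gauge carousel's fixed round foot (170 mm across, 22 mm high) on the bench, on the turning axis. Its -x axis points to the yellow front mark on the rim, z is up. Above it a turning hub (24 mm, cap 32 mm across) ends 194 mm above the bench; it has three hooks 120 degrees apart, two with hanging gauges, one empty.
- rack_base: The same foot with all that it carries (hub, hooks, hung gauges); origin and axes as point rack_foot. The foot is fixed to the bench. All contact with the rack is counted against the 25 N.
- carousel (a joint): Turn of the hub on the foot, rad, anticlockwise from above. At q the empty hook points along the foot's -x axis turned by q about z; q = 0 or 2 pi is the front, starts are 0.9 to 5.4, stops at -9 and 9. Friction 0.12 N m keeps it where it is left. Push the empty hook's bar sideways with closed fingertips, about 60 mm from the axis, tips just below the bar: deeper, it may catch in the gripper.
- hub (a point): Point on the axis 160 mm above the bench, turning with the hub; x points outward along the empty hook, z up. The hook is a round level bar, 8 mm thick, from a clamp (22 mm wide, 20 high, ends 31 mm out) to 100 mm out. The height of the bar's centre line, 142 to 178 mm above the bench, is NOT reported: find it. The hook springs up and down, 1 mm per 2.5 N, 6 mm at most.
- hub_lip (a point): Point turning with the hub, 100 mm out along the empty hook, 160 mm above the bench: straight above or below the root of the hook's upturned lip (it does not follow the hook's height). Lip 6 mm thick, inner face 97 mm and outer end 104 mm from the axis; its top is 12 mm above the bar's centre line. Axes as hub.
- keeper (a joint): Spring keeper on the empty hook: black block 34 mm wide, 8 thick, from 6 mm below to 12 mm above the bar's centre line. Free (0) its outer face is 95 mm from the axis, 2 mm from the lip. Value in m, grows as it is pushed inward, stop at 0.013; 3 N at 0, 7 N at the stop. With the gauge trapped it reads about 0.003. It rubs on the plate, so press the gauge down; it may not drop by itself.
- hung_a: Hanging gauge with blue tab, one of two (other: grey tab) trapped on the taken hooks, 92 mm from the axis. Same size as the loose gauge, swings a little; tab tops 214 mm above the bench. Origin at the top edge of its hole.
- gauge_center (a point): Centre of the loose gauge, half-way up its 134 mm, standing upright in the block: z up, x = plate normal, y across; front and back alike, about 120 g. Aluminium plate 5 mm thick, 44 wide, from -67 to +27 mm; square hole 22 x 22 mm through it from -5 to +17 mm (centre +6 mm); yellow grip tab 26 mm wide, 8 mm thick from +27 to +67 mm.
- gauge: The same gauge; origin under its foot, 67 mm below gauge_center.
- park_block: Fixed wooden block 70 x 90 x 36 mm (x, y, z), origin under its centre; slot 7.4 mm (x) by 48 mm (y), floor 6 mm above the bench, in which the gauge stands 30 mm deep.
- cup: Bystander: black plastic cup of green parts, 96 mm across, 74 mm high, origin under its centre.
- bottle: Bystander: white bottle with red spout, 55 mm across, 122 mm high, origin under its centre.
- case: Bystander: small blue-grey case, 70 x 90 x 29 mm, origin under its centre.
Mind the look-alikes: they are no part of the job. Of the things like the gauge, leave any that is blue; of the rest the smaller one is meant.

How it is judged:
On the way:
1. the empty hook points to the front mark (within 0.12 rad) and stands still, the gauge still in its block ((value of joint carousel between -0.12 and 0.12 rad or value of joint carousel between 6.1632 and 6.4032 rad) and velocity of joint carousel between -0.05 and 0.05 rad/s and distance of gauge_center from where it was at the start of the episode below 0.02 m), for 0.2 s.
At the end, for the whole second after the job is handed in: The empty hook still points to the front mark within 0.12 rad; the gauge hangs on it at rest and upright within 0.25 rad, trapped between keeper and lip: its centre 82 to 102 mm out from the axis and within 12 mm of the hook's line, the keeper pushed in by 1.5 to 7 mm, all released ((value of joint carousel between -0.12 and 0.12 rad or value of joint carousel between 6.1632 and 6.4032 rad) and x of gauge_center in the frame of hub between 0.082 and 0.102 m and y of gauge_center in the frame of hub between -0.012 and 0.012 m and value of joint keeper between 0.0015 and 0.007 m and angle between gauge_center's own z axis and vertical below 0.25 rad and linear speed of gauge below 0.03 m/s and contact force between gauge and rack_base above 0.3 N); the robot touches nothing.
It fails at once if more than 25 N on the rack (contact force between rack_base and anything else above 25 N).
It fails at once if the cup is moved by more than 20 mm (distance of cup from where it was at the start of the episode above 0.02 m).
It fails at once if the bottle is moved by more than 20 mm (distance of bottle from where it was at the start of the episode above 0.02 m).
It fails at once if the case is moved by more than 20 mm (distance of case from where it was at the start of the episode above 0.02 m).
It also fails if it takes over 72 s, if anything falls off the work surface, if the arm or the gripper's body presses on something with over 40 N, if the wrist force passes 120 N, or if a joint passes its speed limit or range.

## Working session

There is one attempt and no reset: what is moved stays moved. The work goes in short steps, Python scripts to look and compute and a tool call to move; the robot and the scene stay as the last step left them, time stands still between calls to the robot, and variables do not carry over. Pictures are saved under pics/ and viewed, about 8 in all and at most 12, crops included, and the job is handed in when it is done.

Besides the shell and the picture viewer there is one more tool, called after "Emit:" as name(argument=value, ...) on one line, values as JSON. arm_command: Moves the arm, as the interface text tells. Its arguments: {"type":"object","properties":{"plan":{"type":"array"},"grip_force":{"type":"number"}},"required":["plan"]}

```bash
mkdir -p pics; ls; cat > h.py <<'E'
import numpy as np, cv2
from scipy.spatial.transform import Rotation as R
from rig import robot, optics, workorder
def look(n):
    im,d=optics.camera(n); ci=optics.camera_info(n)
    K=np.array(ci["mtx"]); Rm=np.array(ci["rotation"]); p=np.array(ci["position"])
    v,u=np.mgrid[0:480,0:640]
    c=np.stack([(u-K[0,2])/K[0,0]*d,(v-K[1,2])/K[1,1]*d,d],-1)
    if Rm.shape!=(3,3): Rm=R.from_quat(Rm.ravel()).as_matrix()
    w=c@Rm.T+p; w[d==0]=np.nan
    return im,d,w
E
python3 - <<'E'
from h import *
for n in("scene","top"):
    im,d,w=look(n); cv2.imwrite(f"pics/{n}0.png",im); np.save(f"{n}0.npy",w)
    print(optics.camera_info(n))
print(robot.get_obs())
E
```

```text
pics
{'mtx': array([[512.44346178,   0.        , 328.28283658],
       [  0.        , 512.44346178, 239.86843848],
       [  0.        ,   0.        ,   1.        ]]), 'position': array([0.11862631, 0.59826799, 0.9403405 ]), 'rotation': array([-0.28678869,  0.89088963, -0.33558764,  0.10699926])}
{'mtx': array([[561.04268294,   0.        , 310.17381295],
       [  0.        , 561.04268294, 242.48774544],
       [  0.        ,   0.        ,   1.        ]]), 'position': array([0.46101809, 0.01924535, 1.21236089]), 'rotation': array([-0.70200253,  0.71068315, -0.02367171,  0.03951649])}
{'time': 0.1, 'q': array([-1.44849327e+00,  5.28369771e-01,  1.43373669e+00,  9.62388527e-06,
        1.18144314e+00, -1.78470824e-01]), 'joint_velocities': array([ 0.00095135, -0.00072855, -0.00275514, -0.00077425, -0.002744  ,
        0.00099541]), 'joint_torque': array([-6.11711539e-05, -4.40984130e+01, -1.77150875e+01,  6.35481323e-02,
        5.33985137e-02, -4.27766690e-05]), 'position': array([ 0.18512963, -0.59627056,  0.22168354]), 'tool_rot': array([ 0.41995201,  0.56973892, -0.41894213,  0.56879289]), 'ft_force': array([ 0.04086603, -0.06534563,  0.30490763]), 'moment': array([-0.00680101,  0.02669208,  0.01624681]), 'grip_width': 0.08684545700356719}
```

View pics/scene0.png

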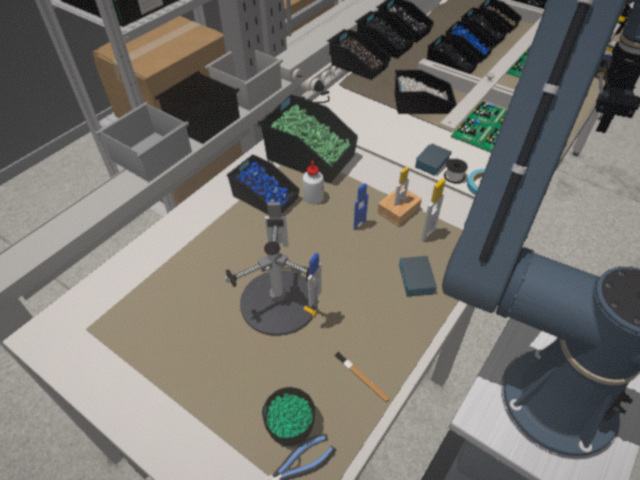

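View pics/top0.png

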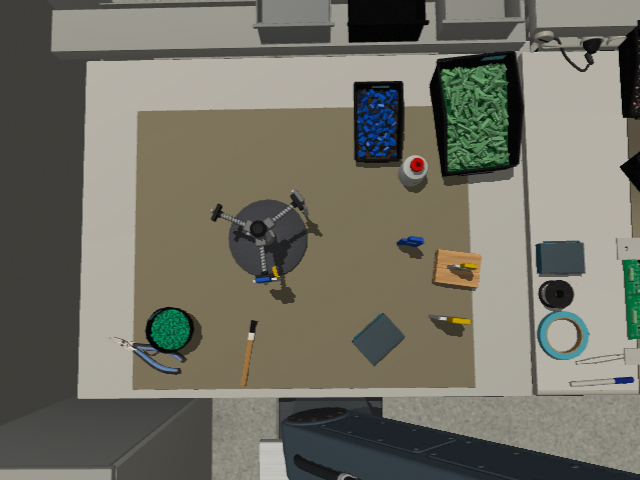

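Scene picture: the rack is at (275,290), its empty hook with the black keeper ends at (232,277), and the yellow mark is at (311,311). The block with the small yellow-tab gauge is at (400,200). Top picture: foot (268,238), empty hook end (217,212), mark (275,270), gauge in block (463,267), and the larger look-alike (450,320). Next I'll measure these.

```bash
python3 - <<'E'
from h import *
w=np.load("top0.npy"); im=cv2.imread("pics/top0.png"); ws=np.load("scene0.npy")
np.set_printoptions(precision=4,suppress=True)
for n,(u,v) in dict(mat=(330,300),foot=(240,250),cap=(258,229),hook=(217,212),mark=(275,271),gauge=(463,267),block=(440,280),big=(450,320),blue=(410,241),grey=(298,200),cup=(170,330),bottle=(417,165),case=(378,340)).items(): print(n,w[v,u])
X,Y,Z=w[...,0],w[...,1],w[...,2]
c=w[238,268,:2]
near=np.hypot(X-c[0],Y-c[1])<.15
m=near&(Z>.012)&(Z<.03)
P=w[m];print("foot z",np.median(P[:,2]))
# circle: convex hull min circle
(cc,r)=cv2.minEnclosingCircle(P[:,:2].astype(np.float32)*1000);print("foot",cc,r)
m=near&(Z>.185)&(Z<.2)
P=w[m]; print("cap",P.mean(0),len(P),P.min(0),P.max(0))
hsv=cv2.cvtColor(im,cv2.COLOR_BGR2HSV)
yel=(hsv[...,0]>18)&(hsv[...,0]<32)&(hsv[...,1]>150)&(hsv[...,2]>120)
ym=yel&near&(Z<.04);print("mark",np.median(w[ym],0),ym.sum())
yg=yel&(np.hypot(X-w[267,463][0],Y-w[267,463][1])<.06)&(Z>.08)
P=w[yg];print("tab",P.mean(0),len(P),P[:,2].max()); t=P[P[:,2]>.13];print("tabtop",t.mean(0),t.min(0),t.max(0), cv2.minAreaRect((t[:,:2]*1000).astype(np.float32)))
# block top
m=(abs(Z-.036)<.006)&(np.hypot(X-w[267,463][0],Y-w[267,463][1])<.08); print("block",cv2.minAreaRect((w[m][:,:2]*1000).astype(np.float32)))
# hook cols
m=near&(Z>.12)&(Z<.2); 
lab=np.argwhere(m&(np.arange(640)[None]<250)&(np.arange(480)[:,None]<235))
for v,u in lab[::6]: print((u,v),w[v,u],im[v,u])
E
```

```text
mat [ 0.4452  0.0046 -0.0008]
foot [0.554  0.1957 0.0197]
cap [0.5785 0.1368 0.1942]
hook [0.6155 0.2181 0.1635]
mark [0.5083 0.1213 0.0157]
gauge [ 0.5074 -0.2517  0.1219]
block [ 0.4845 -0.2235  0.0406]
big [ 0.408  -0.2153  0.1579]
blue [ 0.5602 -0.1527  0.1112]
grey [0.632  0.0633 0.1887]
cup [0.3873 0.3386 0.0409]
bottle [ 0.713  -0.1717  0.105 ]
case [ 0.3617 -0.0937  0.0284]
foot z 0.018515237329820522
foot (579.4913330078125, 136.94146728515625) 84.69437408447266
cap [0.5796 0.1328 0.1927] 245 [0.4816 0.052  0.1855] [0.642  0.1522 0.1991]
mark [0.5083 0.1218 0.0161] 41
tab [ 0.51   -0.2616  0.1407] 55 0.14555488053742138
tabtop [ 0.51   -0.2616  0.1407] [ 0.5045 -0.276   0.134 ] [ 0.5145 -0.2497  0.1456] ((509.9371643066406, -262.779541015625), (25.970226287841797, 7.9105224609375), 81.09208679199219)
block ((509.3692932128906, -262.93658447265625), (91.53507995605469, 70.30261993408203), 81.83096313476562)
(np.int64(218), np.int64(204)) [0.631  0.2165 0.1621] [30 28 30]
(np.int64(220), np.int64(205)) [0.6289 0.2125 0.1632] [30 29 30]
(np.int64(221), np.int64(206)) [0.6276 0.
[... 2686 characters left out ...]
24)) [0.5939 0.1823 0.1487] [55 53 53]
(np.int64(244), np.int64(224)) [0.593  0.1681 0.1543] [139 142 141]
(np.int64(239), np.int64(225)) [0.5915 0.178  0.1522] [52 49 49]
(np.int64(246), np.int64(225)) [0.5904 0.1635 0.1598] [112 115 115]
(np.int64(244), np.int64(226)) [0.5899 0.1689 0.149 ] [89 90 90]
(np.int64(244), np.int64(227)) [0.5871 0.1679 0.1559] [97 99 98]
(np.int64(244), np.int64(228)) [0.5846 0.1672 0.1609] [105 108 108]
(np.int64(244), np.int64(229)) [0.5832 0.1678 0.1563] [95 96 97]
(np.int64(245), np.int64(230)) [0.5805 0.165  0.1632] [72 74 74]
(np.int64(247), np.int64(231)) [0.5793 0.1621 0.1562] [68 70 70]
(np.int64(247), np.int64(233)) [0.5759 0.1626 0.1531] [150 153 153]
```

```bash
python3 - <<'E'
from h import *
a=cv2.imread("pics/top0.png")[180:300,190:340]; b=cv2.imread("pics/scene0.png")[180:340,200:350]
a=cv2.resize(a,(500,400),interpolation=3);b=cv2.resize(b,None,fx=2.5,fy=2.5,interpolation=3)
c=np.zeros((400,800,3),np.uint8); c[:,:425]=cv2.resize(a,(425,340))[:0].shape and cv2.resize(a,(425,400)); c[:,425:800]=b
cv2.imwrite("pics/crop1.png",c)
E
cat >> h.py <<'E'
np.set_printoptions(precision=4,suppress=True)
C=np.array([.5795,.137])
def mat(yaw): # x down, z horizontal at yaw
    x=np.array([0,0,-1.]);z=np.array([np.cos(yaw),np.sin(yaw),0]);return np.stack([x,np.cross(z,x),z],1)
def go(pos,yaw):
    o=robot.get_obs(); T=R.from_quat(o["tool_rot"])
    rv=(T.inv()*R.from_matrix(mat(yaw))).as_rotvec(); d=T.inv().apply(np.array(pos)-o["position"])*100
    z=T.as_matrix()[:,2]
    print("t",o["time"],"pos",o["position"],"zyaw",np.arctan2(z[1],z[0]),"q",o["q"],"F",o["ft_force"],"w",o["grip_width"])
    print("shift cm",d,"rot",rv,"rows",np.ceil(max(np.linalg.norm(d)/5.5,np.linalg.norm(rv)/.17)))
E
python3 - <<'E'
from h import *
a=1.155
for y in (a,a-np.pi,a+np.pi/2): go([C[0]+.06*np.cos(a),C[1]+.06*np.sin(a),.3],y)
ws=np.load("scene0.npy");im=cv2.imread("pics/scene0.png");hsv=cv2.cvtColor(im,cv2.COLOR_BGR2HSV)
yel=(hsv[...,0]>15)&(hsv[...,0]<32)&(hsv[...,1]>150)&(hsv[...,2]>120)&(np.hypot(ws[...,0]-C[0],ws[...,1]-C[1])<.1)
P=ws[yel];print(len(P),P.mean(0),np.median(P,0)); print(np.arctan2(*(P[:,:2].mean(0)-C)[::-1])%6.2832)
print(P[:,:3])
E
```

```text
t 0.1 pos [ 0.1851 -0.5963  0.2217] zyaw -1.2700257669226391 q [-1.4485  0.5284  1.4337  0.      1.1814 -0.1785] F [ 0.0409 -0.0653  0.3049] w 0.08684545700356719
shift cm [ -7.6881  63.3338 -62.8912] rot [-2.425  -0.0004 -0.0025] rows 17.0
t 0.1 pos [ 0.1851 -0.5963  0.2217] zyaw -1.2700257669226391 q [-1.4485  0.5284  1.4337  0.      1.1814 -0.1785] F [ 0.0409 -0.0653  0.3049] w 0.08684545700356719
shift cm [ -7.6881  63.3338 -62.8912] rot [ 0.7166 -0.002   0.0003] rows 17.0
t 0.1 pos [ 0.1851 -0.5963  0.2217] zyaw -1.2700257669226391 q [-1.4485  0.5284  1.4337  0.      1.1814 -0.1785] F [ 0.0409 -0.0653  0.3049] w 0.08684545700356719
shift cm [ -7.6881  63.3338 -62.8912] rot [ 2.2874 -0.0014  0.002 ] rows 17.0
52 [0.5058 0.1233 0.0135] [0.505  0.1241 0.0144]
3.3252385639214186
[[0.5185 0.1236 0.0192]
 [0.5203 0.125  0.0155]
 [0.5164 0.1263 0.0206]
 [0.5157 0.1238 0.018 ]
 [0.5142 0.1222 0.0174]
 [0.5177 0.1282 0.0178]
 [0.5158 0.1272 0.0183]
 [0.5144 0.1255 0.0175]
 [0.5127 0.1242 0.0174]
 [0.5113 0.1225 0.0165]
 [0.5105 0.1202 0.0145]
 [0.5078 0.1201 0.0167]
 [0.5177 0.1284 0.014
[... 239 characters left out ...]
56]
 [0.5072 0.1245 0.0149]
 [0.5048 0.1241 0.0165]
 [0.503  0.1229 0.0166]
 [0.5029 0.1196 0.0127]
 [0.5024 0.1168 0.0097]
 [0.5022 0.1136 0.0059]
 [0.5074 0.1278 0.0149]
 [0.5053 0.127  0.0159]
 [0.5038 0.1254 0.0152]
 [0.503  0.123  0.0129]
 [0.5011 0.122  0.0133]
 [0.4992 0.121  0.0138]
 [0.4995 0.1172 0.0088]
 [0.4972 0.1165 0.01  ]
 [0.5044 0.1249 0.0102]
 [0.502  0.1244 0.0117]
 [0.4995 0.1242 0.0136]
 [0.4995 0.1207 0.0093]
 [0.4973 0.12   0.0104]
 [0.4968 0.1171 0.0072]
 [0.4994 0.1244 0.0101]
 [0.497  0.1239 0.0116]
 [0.4959 0.1218 0.01  ]
 [0.4973 0.1166 0.0022]
 [0.4983 0.1259 0.009 ]
 [0.4962 0.1251 0.0098]
 [0.4948 0.1234 0.0091]
 [0.4947 0.1271 0.0098]
 [0.494  0.1245 0.0073]]
```

View pics/crop1.png

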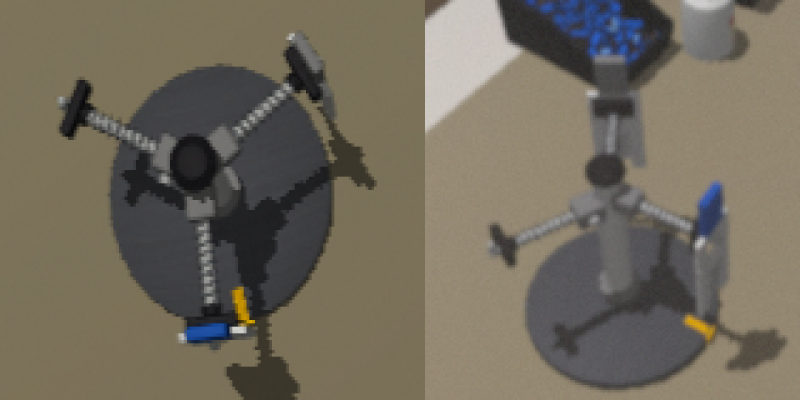

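The zoom shows the empty hook with the black keeper and lip at upper left in the top view, and the blue gauge hanging beside the yellow mark. The front is at about 3.34 rad. I'll go above the empty hook's bar.

Emit:
arm_command(plan=[[-4,0,0,0,0,0,0],[-4,0,0,0,0,0,0],[0,4,-4,0,0,0,0],[0,4,-4,0,0,0,0],[0,4,-4,0,0,0,0],[0,4,-4,0,0,0,0],[0,4,-4,0,0,0,0],[0,4,-4,0,0,0,0],[0,4,-4,0,0,0,0],[0,4,-4,0,0,0,0]], grip_force=20)

```text
time: 1.35
position: [0.4002, -0.1869, 0.3022]
tool_rot: [0.424, 0.569, -0.42, 0.566]
ft_force: [0.3, -0.3, 0.0]
grip_width: 0.0018
```

Emit:
arm_command(plan=[[0,4,-4,0,0,0,0],[0,4,-4,0,0,0,0],[0,4,-4,0,0,0,0],[0,4,-4,0,0,0,0],[0,4,-4,0,0,0,0],[0,4,-4,0,0,0,0],[0,0,0,0.15,0,0,0],[0,0,0,0.15,0,0,0],[0,0,0,0.15,0,0,0],[0,0,0,0.15,0,0,0],[0,0,0,0.12,0,0,0]])

```text
time: 2.72
position: [0.5634, 0.1287, 0.2994]
tool_rot: [-0.597, -0.381, 0.599, -0.374]
ft_force: [-0.2, 0.1, 0.2]
grip_width: 0.0006
```

```bash
python3 - <<'E'
from h import *
a=1.155
go([C[0]+.06*np.cos(a),C[1]+.06*np.sin(a),.175],a-np.pi)
E
```

```text
t 2.725 pos [0.5634 0.1287 0.2994] zyaw -2.014408794394897 q [0.0273 0.3863 1.4531 0.0078 1.3094 2.0396] F [-0.1791  0.0589  0.2068] w 0.000613448268490389
shift cm [12.4591  1.0547 -7.3978] rot [-0.0278 -0.0035  0.0098] rows 3.0
```

Emit:
arm_command(plan=[[0,0.5,-3.7,-0.028,0,0.01,0],[0,0.5,-3.7,0,0,0,0],[0,0,0,0,0,0,0],[6,0,0,0,0,0,0],[5,0,0,0,0,0,0],[0,0,0,0,0,0,0]])

```text
time: 3.48
position: [0.6024, 0.1915, 0.186]
tool_rot: [-0.592, -0.386, 0.593, -0.385]
ft_force: [-0.9, 0.2, 0.7]
grip_width: 0.0
```

```bash
python3 - <<'E'
from h import *
a=1.155
go([C[0]+.06*np.cos(a),C[1]+.06*np.sin(a),.165],a-np.pi)
E
```

```text
t 3.475 pos [0.6024 0.1915 0.186 ] zyaw -1.987458345027638 q [0.1308 0.5785 1.4489 0.0011 1.1157 2.1178] F [-0.8851  0.1762  0.7182] w 8.896675698066934e-06
shift cm [ 2.0956  0.1066 -0.0878] rot [-0.0009 -0.      0.0018] rows 1.0
```

Emit:
arm_command(plan=[[1.3,0,0,0,0,0,0],[1.3,0,0,0,0,0,0],[0,0,0,0,0,0,0]])

```text
time: 3.85
position: [0.605, 0.191, 0.163]
tool_rot: [0.595, 0.385, -0.591, 0.386]
ft_force: [-0.5, -0.1, 1.0]
grip_width: 0.0003
```

Emit:
arm_command(plan=[[0.25,0,0,0,0,0,0],[0.25,0,0,0,0,0,0],[0,0,0,0,0,0,0]])

```text
time: 4.22
position: [0.6065, 0.1913, 0.1599]
tool_rot: [0.596, 0.384, -0.589, 0.387]
ft_force: [-0.8, 0.3, 0.5]
grip_width: 0.0007
```

Emit:
arm_command(plan=[[0.2,0,0,0,0,0,0],[0.1,0,0,0,0,0,0],[0,0,0,0,0,0,0]])

```text
time: 4.6
position: [0.6067, 0.1913, 0.157]
tool_rot: [0.596, 0.384, -0.589, 0.387]
ft_force: [0.7, 0.2, -0.1]
grip_width: 0.0002
```

Emit:
arm_command(plan=[[0.2,0,0,0,0,0,0],[0.1,0,0,0,0,0,0],[0,0,0,0,0,0,0]])

```text
time: 4.97
position: [0.6067, 0.1914, 0.1538]
tool_rot: [0.596, 0.384, -0.589, 0.387]
ft_force: [-0.1, 0.3, -0.6]
grip_width: 0.0002
```

Emit:
arm_command(plan=[[0.15,0,0,0,0,0,0],[0.1,0,0,0,0,0,0],[0,0,0,0,0,0,0]])

```text
time: 5.35
position: [0.607, 0.1914, 0.1517]
tool_rot: [0.596, 0.384, -0.589, 0.387]
ft_force: [-1.1, 0.2, 1.9]
grip_width: 0.0002
```

Emit:
arm_command(plan=[[0.15,0,0,0,0,0,0],[0,0,0,0,0,0,0],[0,0,0,0,0,0,0]])

```text
time: 5.72
position: [0.6071, 0.1914, 0.1511]
tool_rot: [0.596, 0.384, -0.589, 0.387]
ft_force: [-1.3, -0.6, 3.5]
grip_width: 0.0004
```

```bash
python3 - <<'E'
from h import *
o=robot.get_obs();print(o["position"],o["ft_force"],o["moment"],o["joint_torque"])
E
```

```text
[0.6071 0.1914 0.1511] [-1.3045 -0.6006  3.5087] [0.0146 0.2327 0.0259] [ -0.0526 -44.3744 -15.4698   0.0145  -0.4131   0.0012]
```

Contact: the free bar top is at about 0.1524, so the centre line is at about 0.1484, which agrees with vision. Next I'll lift and go to the clockwise side of the bar.

Emit:
arm_command(plan=[[-1.5,0,0,0,0,0,0],[-1.0,2.3,0,0,0,0,0],[0,0,0,0,0,0,0]])

```text
time: 6.1
position: [0.6282, 0.1821, 0.1777]
tool_rot: [0.597, 0.384, -0.589, 0.387]
ft_force: [-0.6, -0.3, -0.7]
grip_width: 0.0004
```

```bash
python3 - <<'E'
from h import *
a=1.155;r=np.array([np.cos(a),np.sin(a)]);t=np.array([-r[1],r[0]])
go([*(C+.06*r-.022*t),.142],a-np.pi)
E
```

```text
t 6.1 pos [0.6282 0.1821 0.1777] zyaw -1.9875284516385543 q [0.1113 0.6111 1.4083 0.001  1.1102 2.0984] F [-0.6438 -0.3463 -0.6535] w 0.00041641151705167507
shift cm [ 3.5601 -0.4642  0.1206] rot [-0.001  -0.0068 -0.0099] rows 1.0
```

Emit:
arm_command(plan=[[1.8,-0.2,0.1,0,-0.007,-0.01,0],[1.8,-0.2,0,0,0,0,0],[0,0,0,0,0,0,0],[0,-0.5,0,0,0,0,0],[0,-0.3,0,0,0,0,0],[0,-0.9,-0.14,-0.15,0,0,0],[0,-0.9,-0.14,-0.15,0,0,0],[0,-0.9,-0.14,-0.15,0,0,0]])

```text
time: 7.1
position: [0.5923, 0.1972, 0.1396]
tool_rot: [0.488, 0.51, -0.487, 0.514]
ft_force: [3.2, 0.3, -1.2]
grip_width: 0.0003
```

```bash
cat >> h.py <<'E'
def rel():
    o=robot.get_obs();z=R.from_quat(o["tool_rot"]).as_matrix();p=o["position"][:2]-C
    yaw=np.arctan2(z[1,2],z[0,2]); out=np.array([-np.cos(yaw),-np.sin(yaw)]);cw=np.array([out[1],-out[0]])
    print("t",o["time"],"out dir",(yaw+np.pi)%(2*np.pi),"out,cw mm",p@out*1e3,p@cw*1e3,"z",o["position"][2],"F",o["ft_force"],"xtool",z[:,0],"q6",o["q"][5])
E
python3 - <<'E'
from h import *
rel()
E
```

```text
t 7.1 out dir 1.6196217619909667 out,cw mm 59.487681768295495 15.764654374499528 z 0.13955455283953824 F [ 3.2157  0.3191 -1.228 ] xtool [ 0.0058 -0.0024 -1.    ] q6 1.6682701352023759
```

Emit:
arm_command(plan=[[-0.1,-0.9,-0.12,-0.15,0,0,0],[0,-0.9,-0.14,-0.15,0,0,0],[0,-0.9,-0.14,-0.15,0,0,0],[0,-0.9,-0.14,-0.15,0,0,0],[0,-0.9,-0.14,-0.15,0,0,0],[0,-0.9,-0.14,-0.15,0,0,0],[0,-0.9,-0.14,-0.15,0,0,0]])

```text
time: 7.98
position: [0.5379, 0.1815, 0.1442]
tool_rot: [0.158, 0.683, -0.149, 0.697]
ft_force: [0.8, 1.7, -1.7]
grip_width: 0.0005
```

```bash
python3 - <<'E'
from h import *
rel()
im,d,w=look("top"); cv2.imwrite("pics/top1.png",cv2.resize(im[170:310,170:350],None,fx=4,fy=4,interpolation=3)); np.save("top1.npy",w)
im,d,w=look("scene"); cv2.imwrite("pics/scene1.png",cv2.resize(im[180:340,180:360],None,fx=4,fy=3.7,interpolation=3)); np.save("scene1.npy",w)
E
```

```text
t 7.975 out dir 2.7033299119272622 out,cw mm 56.5354789226706 22.640418402346725 z 0.14416114657512985 F [ 0.8378  1.7316 -1.7197] xtool [ 0.0222  0.0085 -0.9997] q6 0.5592788534876328
```

Emit:
arm_command(plan=[[0.25,-0.95,-0.2,-0.12,0.02,-0.01,0],[0,-0.98,-0.2,-0.12,0,0,0],[0,-0.98,-0.2,-0.12,0,0,0],[0,-0.98,-0.16,-0.12,0,0,0]])

```text
time: 8.57
position: [0.5224, 0.149, 0.1437]
tool_rot: [-0.01, 0.705, 0.018, 0.709]
ft_force: [0.5, 4.2, -1.8]
grip_width: 0.0005
```

```bash
python3 - <<'E'
from h import *
rel()
im,d,w=look("top"); cv2.imwrite("pics/top2.png",cv2.resize(im[170:310,170:350],None,fx=4,fy=4,interpolation=3)); np.save("top2.npy",w)
E
```

```text
t 8.575 out dir 3.180360983896612 out,cw mm 56.56807854172574 14.193724636955475 z 0.1437278557590308 F [ 0.454   4.2347 -1.8279] xtool [ 0.0053  0.0115 -0.9999] q6 0.0178884458123137
```

View pics/top2.png

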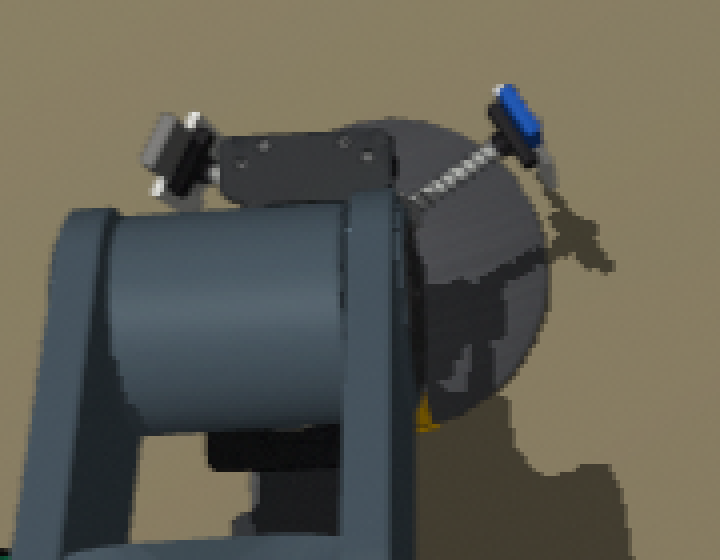

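The arm hides the empty hook. The blue gauge at (520,115) in the crop shows the carousel has turned. I'll work out the hook's angle from the blue and grey tabs.

```bash
cat >> h.py <<'E'
def qcar(im,w):
    hsv=cv2.cvtColor(im,cv2.COLOR_BGR2HSV); r=np.hypot(w[...,0]-C[0],w[...,1]-C[1])
    m=(hsv[...,0]>100)&(hsv[...,0]<125)&(hsv[...,1]>180)&(w[...,2]>.15)&(r<.12)
    p=w[m]; 
    print("blue n",m.sum(),p.mean(0),"-> empty hook",(np.arctan2(*(p[:,:2].mean(0)-C)[::-1])-2*np.pi/3)%(2*np.pi))
    m=(hsv[...,0]>18)&(hsv[...,0]<32)&(hsv[...,1]>150)&(hsv[...,2]>100)&(w[...,2]<.04)&(r<.1)
    p=w[m]; 
    if m.sum(): c=(p.min(0)+p.max(0))/2;print("mark n",m.sum(),p.mean(0),np.arctan2(*(p[:,:2].mean(0)-C)[::-1])%(2*np.pi))
E
python3 - <<'E'
from h import *
im=cv2.imread("pics/top0.png");qcar(im,np.load("top0.npy"))
im,d,w=look("top");qcar(im,w)
E
```

```text
blue n 68 [0.4862 0.1256 0.2135] -> empty hook 1.1683284983793403
mark n 46 [0.508  0.1218 0.0162] 3.351010322827308
blue n 66 [0.6338 0.0618 0.2087] -> empty hook 3.2434515586470853
mark n 10 [0.4998 0.1191 0.0143] 3.362458391885992
```

Emit:
arm_command(plan=[[0.1,-0.6,-0.1,-0.12,-0.01,0,0],[0,-0.1,0,-0.04,0,0,0],[0,0,0,0,0,0,0],[0,1.0,0,0,0,0,0],[-4,0.5,0,0,0,0,0],[-5,0,0,0,0,0,0],[-4,5,0,0,0,0,0],[0,5.5,0,0,0,0,0],[0,5.5,0,0,0,0,0]])

```text
time: 9.8
position: [0.4894, 0.3157, 0.2785]
tool_rot: [-0.055, 0.699, 0.064, 0.71]
ft_force: [0.3, -0.4, -0.5]
grip_width: 0.0003
```

```bash
python3 - <<'E'
from h import *
rel()
im,d,w=look("top");qcar(im,w); cv2.imwrite("pics/top3.png",cv2.resize(im[170:310,170:350],None,fx=4,fy=4,interpolation=3)); np.save("top3.npy",w)
E
```

```text
t 9.8 out dir 3.309868304477218 out,cw mm 58.87285135239558 191.27344831959297 z 0.27845345241106856 F [ 0.2897 -0.4279 -0.4941] xtool [ 0.015   0.013  -0.9998] q6 0.20704647423736305
blue n 71 [0.6405 0.0672 0.2084] -> empty hook 3.3360736507166817
mark n 34 [0.5108 0.1229 0.0175] 3.3441624924086426
```

View pics/top3.png

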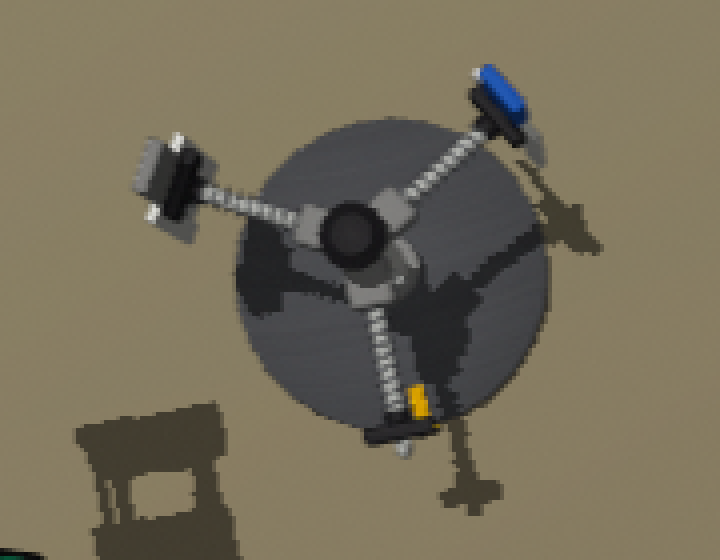

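Top view: the empty hook ends at (400,440) and points at the yellow mark (418,400) once parallax is allowed for. The estimates are 3.336 for the hook and 3.344 for the mark. Next is the hook geometry, then the gauge.

```bash
python3 - <<'E'
from h import *
w=np.load("top3.npy"); d=w[...,:2]-C; a=3.336
u=np.array([np.cos(a),np.sin(a)]); n=np.array([-u[1],u[0]])
o=d@u; s=d@n; z=w[...,2]
m=(z>.13)&(z<.19)&(abs(s)<.03)&(o>.035)&(o<.085); print("bar",m.sum(),np.polyfit(o[m],s[m],1),np.median(z[m]), s[m].mean())
m=(z>.13)&(z<.19)&(abs(s)<.03)&(o>.085)&(o<.12); print("keeper",m.sum(),s[m].min(),s[m].max(),o[m].min(),o[m].max(),np.percentile(z[m],[50,80]))
ca=z>.185;ca&=np.hypot(*np.moveaxis(d,-1,0))<.03;print("cap",w[ca].mean(0))
go([.510,-.2625,.30],-.148)
E
```

```text
bar 136 [-0.0011  0.0002] 0.15297961244326408 0.00012402922996684052
keeper 104 -0.016357205162114693 0.017414226433257324 0.0852519187953113 0.10273299102648938 [0.1609 0.1631]
cap [0.5794 0.1368 0.1927]
t 9.85 pos [0.4878 0.3229 0.279 ] zyaw 0.17275917250339737 q [0.3868 0.4028 1.4859 0.014  1.231  0.2094] F [0.4179 3.525  0.8577] w 0.0003156459330282246
shift cm [ -3.2659 -58.0028  -7.8401] rot [ 0.3209  0.0157 -0.0204] rows 11.0
```

Emit:
arm_command(plan=[[-2,0,0,0.16,0.016,-0.02,2],[-1.5,0,0,0.16,0,0,4],[0,0,0,0,0,0,4]])

```text
time: 10.22
position: [0.4845, 0.3269, 0.3143]
tool_rot: [0.053, 0.705, -0.055, 0.705]
ft_force: [0.9, -0.3, 0.2]
grip_width: 0.023
```

```bash
python3 - <<'E'
from h import *
go([.510,-.2625,.30],-.148)
E
```

```text
t 10.225 pos [0.4845 0.3269 0.3143] zyaw -0.15268520203424316 q [ 0.4034  0.3815  1.4188 -0.0017  1.3429  0.5564] F [ 0.9375 -0.3463  0.2095] w 0.023043915103256596
shift cm [  1.5507 -57.8609  11.488 ] rot [-0.0047 -0.0005  0.0023] rows 11.0
```

Emit:
arm_command(plan=[[0,-5.3,1.05,0,0,0,4],[0,-5.3,1.05,0,0,0,4],[0,-5.3,1.05,0,0,0,4],[0,-5.3,1.05,0,0,0,4],[0,-5.3,1.05,0,0,0,4],[0,-5.3,1.05,0,0,0,4],[0,-5.3,1.05,0,0,0,4],[0,-5.3,1.05,0,0,0,4],[0,-5.3,1.05,0,0,0,4],[0,-5.3,1.05,0,0,0,4],[0,-4,0.8,0,0,0,4],[0,0,0,0,0,0,4]])

```text
time: 11.72
position: [0.5115, -0.2698, 0.3047]
tool_rot: [0.046, 0.71, -0.045, 0.701]
ft_force: [-0.5, 0.5, 0.4]
grip_width: 0.0403
```

```bash
python3 - <<'E'
from h import *
go([.510,-.2625,.18],-.148)
E
```

```text
t 11.725 pos [ 0.5115 -0.2698  0.3047] zyaw -0.1283278680636509 q [-0.6755  0.3849  1.4403 -0.0056  1.3271 -0.5458] F [-0.507   0.4874  0.4441] w 0.04027658183423854
shift cm [12.4745  0.6912 -0.0954] rot [ 0.0197 -0.012  -0.0008] rows 3.0
```

Emit:
arm_command(plan=[[4,0.7,0,0.02,-0.012,0,4],[5,0,0,0,0,0,4],[3,0,0,0,0,0,4],[0,0,0,0,0,0,4]])

```text
time: 12.22
position: [0.5105, -0.2587, 0.1805]
tool_rot: [0.052, 0.706, -0.049, 0.705]
ft_force: [-0.3, 0.7, 0.5]
grip_width: 0.04
```

```bash
python3 - <<'E'
from h import *
go([.510,-.2625,.107],-.148)
im,d,w=look("scene"); cv2.imwrite("pics/scene2.png",cv2.resize(im[120:260,330:500],None,fx=4,fy=4,interpolation=3))
E
```

```text
t 12.225 pos [ 0.5105 -0.2587  0.1805] zyaw -0.143815949482824 q [-0.6656  0.5106  1.6073  0.003   1.0276 -0.5233] F [-0.2846  0.7149  0.5201] w 0.04003098359930749
shift cm [ 7.3525 -0.4165  0.016 ] rot [ 0.0042 -0.0021 -0.0042] rows 2.0
```

View pics/scene2.png

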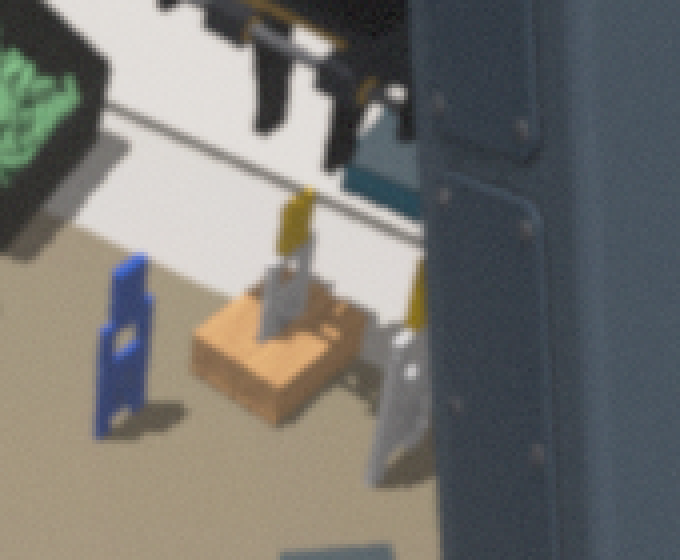

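The fingers at (270,80) and (345,120) straddle the yellow tab (297,225) from above. I'll descend and close.

Emit:
arm_command(plan=[[3.7,-0.4,0,0,0,0,4],[3.6,0,0,0,0,0,4],[0,0,0,0,0,0,4]])

```text
time: 12.65
position: [0.5152, -0.2646, 0.1134]
tool_rot: [0.048, 0.702, -0.051, 0.709]
ft_force: [-0.4, 0.7, 0.3]
grip_width: 0.0402
```

```bash
python3 - <<'E'
from h import *
go([.510,-.2625,.107],-.148)
E
```

```text
t 12.65 pos [ 0.5152 -0.2646  0.1134] zyaw -0.14056180052863257 q [-0.669   0.6086  1.6542  0.004   0.8681 -0.5309] F [-0.4135  0.6812  0.3132] w 0.04018164972915539
shift cm [ 0.6342  0.1364 -0.5468] rot [0.0074 0.0108 0.0027] rows 1.0
```

Emit:
arm_command(plan=[[0.65,0.1,-0.55,0.007,0.011,0,4],[0,0,0,0,0,0,4],[0,0,0,0,0,0,0.5],[0,0,0,0,0,0,0.5],[0,0,0,0,0,0,0.5],[0,0,0,0,0,0,0.5]], grip_force=25)

```text
time: 13.4
position: [0.5132, -0.2649, 0.1131]
tool_rot: [0.049, 0.702, -0.055, 0.708]
ft_force: [0.3, 0.5, -0.5]
grip_width: 0.009
```

```bash
python3 - <<'E'
from h import *
go([.510,-.2625,.107],-.148)
print(robot.get_obs()["moment"])
E
```

```text
t 13.4 pos [ 0.5132 -0.2649  0.1131] zyaw -0.1469166530995628 q [-0.6685  0.6072  1.659  -0.0036  0.8631 -0.5192] F [ 0.3273  0.4668 -0.4506] w 0.00903626319910374
shift cm [ 0.6067  0.1988 -0.3559] rot [0.001  0.0094 0.0086] rows 1.0
[-0.0158 -0.0551  0.0048]
```

Emit:
arm_command(plan=[[-0.5,0,0,0,0,0,0.5],[-1,0,0,0,0,0,0.5],[-2,0,0,0,0,0,0.5],[-4,0,0,0,0,0,0.5],[-5,0,0,0,0,0,0.5],[-4,0,0,0,0,0,0.5],[0,0,0,0,0,0,0.5]])

```text
time: 14.28
position: [0.513, -0.2635, 0.2854]
tool_rot: [0.049, 0.701, -0.055, 0.709]
ft_force: [-0.5, -0.4, -1.5]
grip_width: 0.0078
```

```bash
python3 - <<'E'
from h import *
a=3.336;u=np.array([np.cos(a),np.sin(a)])
go([*(C+.16*u),.26],a-np.pi)
im,d,w=look("scene"); cv2.imwrite("pics/scene3.png",cv2.resize(im[60:260,300:500],None,fx=3,fy=3,interpolation=3)); np.save("scene3.npy",w)
E
```

```text
t 14.275 pos [ 0.513  -0.2635  0.2854] zyaw -0.14757787607435735 q [-0.6676  0.3885  1.4905 -0.0011  1.2475 -0.5196] F [-0.4924 -0.4361 -1.4543] w 0.00784032641933744
shift cm [  2.0626  35.2447 -14.4133] rot [-0.342   0.011   0.0105] rows 7.0
```

View pics/scene3.png

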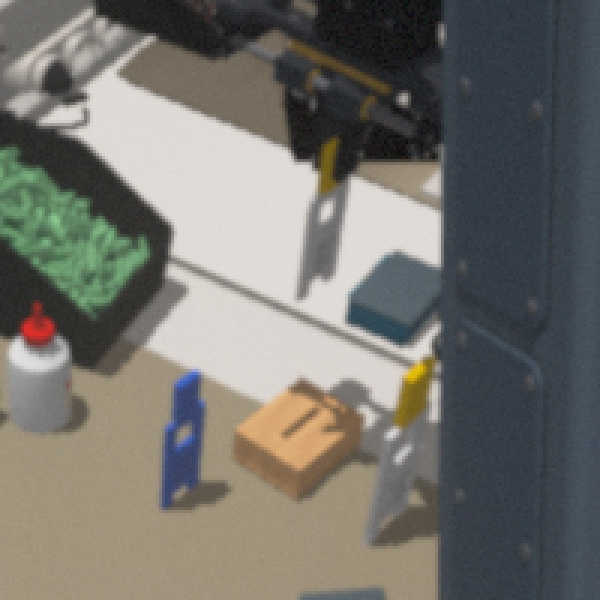

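The gauge (325,220) hangs straight in the fingers and is clear of the block (slot empty). The look-alikes haven't been touched.

Emit:
arm_command(plan=[[0,0,0,-0.115,0.011,0.01,0.5],[0,0,0,-0.115,0,0,0.5],[0,0,0,-0.112,0,0,0.5],[0,0,0,0,0,0,0.5]])

```text
time: 14.82
position: [0.5084, -0.2597, 0.276]
tool_rot: [-0.067, 0.707, 0.077, 0.699]
ft_force: [-0.3, 0.0, -1.1]
grip_width: 0.0081
```

```bash
python3 - <<'E'
from h import *
a=3.336;u=np.array([np.cos(a),np.sin(a)])
go([*(C+.15*u),.26],a-np.pi)
w=np.load("scene3.npy")
for v in range(105,164,3):
    r=w[v,395:418]; k=(abs(r[:,0]-.513)<.03)&(abs(r[:,1]+.2635)<.04); 
    if k.any(): print(v,k.sum(),r[k].mean(0),r[k][:,2].min())
E
```

```text
t 14.825 pos [ 0.5084 -0.2597  0.276 ] zyaw 0.20367918882715552 q [-0.6691  0.4035  1.4935  0.0022  1.2626 -0.8734] F [-0.298   0.0433 -1.0919] w 0.008086480487587283
shift cm [ 2.1658 37.519   0.0051] rot [ 0.0092 -0.0101 -0.0151] rows 7.0
105 13 [ 0.5147 -0.2543  0.3175] 0.3098988623986034
108 13 [ 0.5127 -0.252   0.3122] 0.30447999426956607
111 13 [ 0.5118 -0.2523  0.3049] 0.29816871270559786
114 14 [ 0.5124 -0.2533  0.2966] 0.2879265579169852
117 11 [ 0.5076 -0.2526  0.2914] 0.28656946440972686
120 11 [ 0.5108 -0.2569  0.2799] 0.26769535228682617
123 11 [ 0.5124 -0.2628  0.2679] 0.2580268078019715
126 11 [ 0.5142 -0.2573  0.2625] 0.24862571406931022
129 9 [ 0.5139 -0.2615  0.2521] 0.24029545510919914
132 11 [ 0.5145 -0.2593  0.2451] 0.23245048220635744
135 11 [ 0.5143 -0.2568  0.2385] 0.22689509940337538
138 12 [ 0.5132 -0.2577  0.2303] 0.21740584009301556
141 12 [ 0.5141 -0.2569  0.222 ] 0.20908414166463796
144 12 [ 0.5136 -0.258   0.2132] 0.20260023188809384
147 12 [ 0.5138 -0.2555  0.2061] 0.19300276945093553
150 12 [ 0.5139 -0.258   0.1959] 0.18434651035044292
153 6 [ 0.5159 -0.2467  0.1937] 0.1790465201008108
156 4 [ 0.5168 -0.242   0.1876] 0.18454077913593614
159 2 [ 0.5172 -0.2399  0.18  ] 0.17826761501714183
```

Emit:
arm_command(plan=[[0.3,5.4,0,0.009,-0.01,-0.015,0.5],[0.3,5.4,0,0,0,0,0.5],[0.3,5.4,0,0,0,0,0.5],[0,5.4,0,0,0,0,0.5],[0,5.4,0,0,0,0,0.5],[0,5.4,0,0,0,0,0.5],[0,4,0,0,0,0,0.5],[0,0,0,0,0,0,0.5],[0,0,0,0,0,0,0.5]])

```text
time: 15.95
position: [0.4343, 0.108, 0.2592]
tool_rot: [-0.059, 0.709, 0.063, 0.7]
ft_force: [0.6, 0.3, -1.5]
grip_width: 0.0075
```

```bash
python3 - <<'E'
from h import *
a=3.336;u=np.array([np.cos(a),np.sin(a)]);y=mat(a-np.pi)[:2,1]
go([*(C+.135*u-.002*y),.1866],a-np.pi)
E
```

```text
t 15.95 pos [0.4343 0.108  0.2592] zyaw 0.1725588067424709 q [-0.0098  0.2414  1.8039  0.0047  1.1083 -0.1845] F [ 0.5781  0.3053 -1.5488] w 0.007493701880011864
shift cm [ 7.2482 -0.1776  1.3921] rot [-0.0219 -0.011  -0.0064] rows 2.0
```

Emit:
arm_command(plan=[[3,-0.2,1,-0.022,-0.011,-0.006,0.5],[3,0,0.4,0,0,0,0.5],[1,0,0,0,0,0,0.5],[0,0,0,0,0,0,0.5],[0,0,0,0,0,0,0.5]])

```text
time: 16.58
position: [0.4515, 0.1037, 0.1881]
tool_rot: [-0.066, 0.703, 0.065, 0.705]
ft_force: [-0.4, -0.3, -0.8]
grip_width: 0.0077
```

```bash
python3 - <<'E'
from h import *
a=3.336;u=np.array([np.cos(a),np.sin(a)]);y=mat(a-np.pi)[:2,1]
go([*(C+.135*u-.002*y),.1866],a-np.pi)
im,d,w=look("scene"); np.save("scene4.npy",w);cv2.imwrite("pics/scene4f.png",im); cv2.imwrite("pics/scene4.png",cv2.resize(im[200:340,220:360],None,fx=4,fy=4,interpolation=3))
E
```

```text
t 16.575 pos [0.4515 0.1037 0.1881] zyaw 0.18503165288187234 q [-0.0156  0.3636  1.8669 -0.0012  0.9075 -0.1999] F [-0.3756 -0.2928 -0.7605] w 0.007741698087161929
shift cm [ 0.1462  0.5913 -0.3019] rot [-0.0094  0.0033  0.0016] rows 1.0
```

View pics/scene4.png

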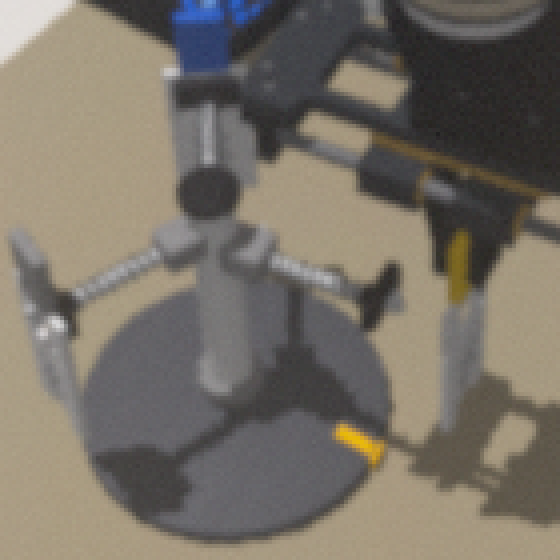

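The gauge (465,330) stands in front of the lip (395,300), and the yellow mark (360,445) lies straight under the hook line. I'll correct the line, then push in.

Emit:
arm_command(plan=[[0.15,0.6,-0.2,-0.01,0.003,0,0.5],[0,0,0,0,0,0,0.5],[0,0,0,0,0,0,0.5]])

```text
time: 17.0
position: [0.449, 0.1099, 0.1883]
tool_rot: [-0.07, 0.702, 0.069, 0.705]
ft_force: [0.2, 0.1, -1.5]
grip_width: 0.0084
```

```bash
cat >> h.py <<'E'
def hang(r,z):
    a=3.336;u=np.array([np.cos(a),np.sin(a)]);y=mat(a-np.pi)[:2,1]
    o=robot.get_obs();p=o["position"][:2]-C;f=o["ft_force"];print("r mm",p@u*1e3,"side",p@y*1e3,"z",o["position"][2]*1e3,"Fin",-f[:2]@u,"Fy",f[:2]@y,"Fz",f[2])
    go([*(C+r*u-.002*y),z],a-np.pi)
E
python3 - <<'E'
from h import *
hang(.110,.1866)
im=cv2.imread("pics/scene4f.png");w=np.load("scene4.npy");qcar(im,w)
E
```

```text
r mm 133.26889288416706 side -1.3852295273214807 z 188.26876128867525 Fin 0.16673612464785598 Fy 0.07028818907185706 Fz -1.5177735756559434
t 17.0 pos [0.449  0.1099 0.1883] zyaw 0.19631405653942766 q [-0.0014  0.3619  1.8694 -0.002   0.906  -0.1965] F [ 0.15    0.1012 -1.5178] w 0.00838421414534085
shift cm [ 0.1764 -0.0655  2.3261] rot [0.0019 0.004  0.0024] rows 1.0
blue n 10 [0.642  0.0674 0.213 ] -> empty hook 3.349365644554973
mark n 51 [0.5058 0.1234 0.013 ] 3.323652408245051
```

Emit:
arm_command(plan=[[0.1,0,1.2,0,0,0,0.5],[0.1,0,1.1,0,0,0,0.5],[0,0,0,0,0,0,0.5],[0,0,0,0,0,0,0.5]])

```text
time: 17.5
position: [0.4741, 0.1149, 0.1863]
tool_rot: [-0.07, 0.702, 0.069, 0.706]
ft_force: [-0.9, 0.9, -1.2]
grip_width: 0.0078
```

```bash
python3 - <<'E'
from h import *
hang(.100,.1866)
E
```

```text
r mm 107.65294397104896 side -1.3604092731488702 z 186.28457197734616 Fin -0.7388328467186749 Fy 1.0347023397731534 Fz -1.1768757400201406
t 17.5 pos [0.4741 0.1149 0.1863] zyaw 0.19658079323269134 q [ 0.0092  0.396   1.8129 -0.002   0.9271 -0.1862] F [-0.9248  0.8725 -1.1769] w 0.007752394989139823
shift cm [-0.0274 -0.0657  0.7653] rot [0.0022 0.0052 0.0026] rows 1.0
```

Emit:
arm_command(plan=[[0,0,0.3,0,0,0,0.5],[0,0,0.3,0,0,0,0.5],[0,0,0,0,0,0,0.5]])

```text
time: 17.88
position: [0.4799, 0.116, 0.1862]
tool_rot: [-0.07, 0.702, 0.069, 0.705]
ft_force: [1.0, -0.1, -1.0]
grip_width: 0.0078
```

```bash
python3 - <<'E'
from h import *
hang(.091,.1866)
E
```

```text
r mm 101.77132183496681 side -1.3233936823066008 z 186.18380248347316 Fin 0.9766113039457442 Fy -0.24861177094590575 Fz -0.9774159891459269
t 17.875 pos [0.4799 0.116  0.1862] zyaw 0.19647994158438142 q [ 0.0115  0.4036  1.7986 -0.002   0.9346 -0.1837] F [ 1.0062 -0.0553 -0.9774] w 0.007782491696508606
shift cm [-0.0367 -0.07    1.0772] rot [0.0021 0.0044 0.0025] rows 1.0
```

Emit:
arm_command(plan=[[0,0,0.3,0,0,0,0.5],[0,0,0.3,0,0,0,0.5],[0,0,0.2,0,0,0,0.5],[0,0,0,0,0,0,0.5]])

```text
time: 18.38
position: [0.4847, 0.1174, 0.1854]
tool_rot: [-0.07, 0.705, 0.069, 0.702]
ft_force: [-1.2, -0.3, -0.5]
grip_width: 0.0079
```

```bash
python3 - <<'E'
from h import *
hang(.091,.1866)
E
```

```text
r mm 96.78684436936605 side -0.9685006097417918 z 185.408690010148 Fin -1.253176652903452 Fy -0.04839557565454988 Fz -0.5435546109997029
t 18.375 pos [0.4847 0.1174 0.1854] zyaw 0.19719989566773208 q [ 0.0147  0.4139  1.7818 -0.0032  0.9491 -0.1807] F [-1.2202 -0.2896 -0.5436] w 0.007915937106723264
shift cm [-0.121 -0.105  0.578] rot [ 0.0028 -0.0036  0.002 ] rows 1.0
```

Emit:
arm_command(plan=[[-0.1,0,0.5,0,0,0,0.5],[0,0,0.5,0,0,0,0.5],[0,0,0.4,0,0,0,0.5]])

```text
time: 18.75
position: [0.4945, 0.1196, 0.1851]
tool_rot: [-0.071, 0.709, 0.069, 0.699]
ft_force: [-5.4, -1.6, -1.1]
grip_width: 0.0076
```

```bash
python3 - <<'E'
from h import *
hang(.091,.1866)
E
```

```text
r mm 86.7123658679689 side -0.6578882080418529 z 185.11414982258617 Fin -5.616433016119186 Fy -0.5380923986012256 Fz -1.096903441811844
t 18.75 pos [0.4945 0.1196 0.1851] zyaw 0.19797620159465454 q [ 0.0199  0.4307  1.7502 -0.0049  0.9748 -0.1753] F [-5.4067 -1.613  -1.0969] w 0.007567634190395361
shift cm [-0.1421 -0.1329 -0.4314] rot [ 0.0036 -0.0146  0.0016] rows 1.0
```

Keeper force is 5.6 N with the plate at about 88 mm, so it's inside the lip. Now I'll lower it while keeping the push on.

Emit:
arm_command(plan=[[0.3,-0.1,0.1,0,-0.01,0,0.5],[0.3,0,0.1,0,0,0,0.5],[0.3,0,0.1,0,0,0,0.5]])

```text
time: 19.12
position: [0.494, 0.1193, 0.1756]
tool_rot: [-0.071, 0.709, 0.07, 0.699]
ft_force: [-5.4, -1.6, 1.3]
grip_width: 0.0074
```

```bash
python3 - <<'E'
from h import *
hang(.089,.1755)
E
```

```text
r mm 87.32059599241416 side -0.8384849171863823 z 175.57449760252587 Fin -5.594279742023422 Fy -0.48095502347252983 Fz 1.3009452474076433
t 19.125 pos [0.494  0.1193 0.1756] zyaw 0.19855416648385713 q [ 0.0183  0.4442  1.7613 -0.003   0.9503 -0.1785] F [-5.396  -1.5526  1.3009] w 0.007444988565052829
shift cm [ 0.0099 -0.1155 -0.1683] rot [ 0.0041 -0.0144 -0.0001] rows 1.0
```

Emit:
arm_command(plan=[[0.25,0,0.05,0,0,0,0.5],[0.15,0,0.0,0,0,0,0.5]])

```text
time: 19.38
position: [0.4932, 0.1194, 0.1716]
tool_rot: [-0.071, 0.71, 0.07, 0.697]
ft_force: [-4.9, -1.1, 3.9]
grip_width: 0.0076
```

```bash
python3 - <<'E'
from h import *
hang(.092,.1755)
E
```

```text
r mm 88.0821131168699 side -0.5882920006576602 z 171.64004407996848 Fin -5.0470368114565956 Fy -0.14068535937317536 Fz 3.8986749170183463
t 19.375 pos [0.4932 0.1194 0.1716] zyaw 0.19877552605457216 q [ 0.0187  0.4507  1.7642 -0.0033  0.9448 -0.1781] F [-4.9248 -1.113   3.8987] w 0.007641379766898915
shift cm [-0.3789 -0.1392 -0.3994] rot [ 0.0044 -0.0182 -0.0005] rows 1.0
```

Emit:
arm_command(plan=[[0.1,0,-0.25,0,0,0,0.5],[0.1,0,-0.25,0,0,0,0.5],[0.05,0,-0.1,0,0,0,0.5]])

```text
time: 19.75
position: [0.4897, 0.1185, 0.1709]
tool_rot: [-0.07, 0.708, 0.07, 0.699]
ft_force: [-3.2, 0.0, 5.6]
grip_width: 0.0077
```

```bash
python3 - <<'E'
from h import *
hang(.092,.1755)
E
```

```text
r mm 91.7159148798798 side -0.7633561052073348 z 170.86083719975696 Fin -3.134573080658688 Fy 0.6438808237453577 Fz 5.61194340785451
t 19.75 pos [0.4897 0.1185 0.1709] zyaw 0.19851921897481814 q [ 0.0166  0.4453  1.7782 -0.0026  0.9299 -0.1803] F [-3.1999  0.0262  5.6119] w 0.007725522304650069
shift cm [-0.4635 -0.1235 -0.0345] rot [ 0.0041 -0.012  -0.0001] rows 1.0
```

Emit:
arm_command(plan=[[0,0,-0.2,0,0,0,0.5],[0.05,0,-0.2,0,0,0,0.5]])

```text
time: 20.0
position: [0.4874, 0.118, 0.1711]
tool_rot: [-0.07, 0.706, 0.07, 0.701]
ft_force: [-0.6, 0.6, 4.1]
grip_width: 0.0079
```

```bash
python3 - <<'E'
from h import *
hang(.092,.1755)
im,d,w=look("scene"); cv2.imwrite("pics/scene5.png",cv2.resize(im[200:340,220:360],None,fx=4,fy=4,interpolation=3))
E
```

```text
r mm 94.00391435832077 side -0.8285464573238329 z 171.08531306579584 Fin -0.49500548919380954 Fy 0.6921175948677245 Fz 4.1404566253962996
t 20.0 pos [0.4874 0.118  0.1711] zyaw 0.19824355608088684 q [ 0.0153  0.4406  1.7869 -0.0018  0.9213 -0.1819] F [-0.6194  0.5835  4.1405] w 0.007912787866488493
shift cm [-0.4429 -0.118   0.1967] rot [ 0.0038 -0.0073  0.0001] rows 1.0
```

View pics/scene5.png

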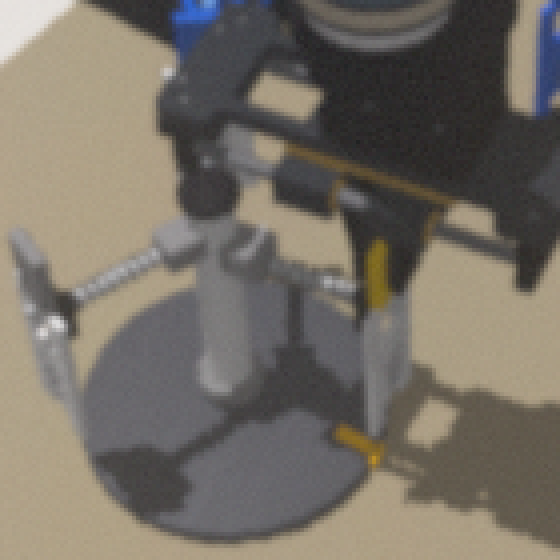

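The gauge (390,330) is on the hook. The horizontal force has dropped to about zero at r = 94 mm, so the lip is carrying the keeper's push and the plate is trapped. Release.

Emit:
arm_command(plan=[[0,0,0,0,0,0,1.5],[0,0,0,0,0,0,3],[0,0,0,0,0,0,4],[0,0,0,0,0,0,4],[0,0,0,0,0,0,4]])

```text
time: 20.68
position: [0.4896, 0.118, 0.1702]
tool_rot: [-0.07, 0.705, 0.069, 0.703]
ft_force: [0.2, -0.5, -0.1]
grip_width: 0.0388
```

```bash
python3 - <<'E'
from h import *
hang(.092,.30)
E
```

```text
r mm 91.85639550773563 side -1.2853601664229195 z 170.23560078322058 Fin 0.10097574095015295 Fy -0.5201639319958999 Fz -0.07304338950058703
t 20.675 pos [0.4896 0.118  0.1702] zyaw 0.19757259995906803 q [ 0.015   0.4429  1.7856 -0.0014  0.916  -0.1817] F [ 0.1996 -0.4909 -0.073 ] w 0.038826030178866294
shift cm [-12.9763  -0.0791  -0.0552] rot [ 0.0032 -0.0031  0.0006] rows 3.0
```

Emit:
arm_command(plan=[[-2,0,0,0,0,0,4],[-3,0,0,0,0,0,4],[-5,0,0,0,0,0,4],[-4,0,0,0,0,0,4],[0,5,0,0,0,0,4],[0,5,0,0,0,0,4],[0,5,0,0,0,0,4],[0,5,0,0,0,0,4],[0,0,0,0,0,0,4],[0,0,0,0,0,0,4]])

```text
time: 21.92
position: [0.4513, 0.3189, 0.3149]
tool_rot: [-0.069, 0.704, 0.068, 0.704]
ft_force: [0.3, 1.2, 0.6]
grip_width: 0.0401
```

```bash
python3 - <<'E'
from h import *
rel()
im,d,w=look("top");qcar(im,w); 
t=im[180:300,190:340].copy()
im2,d,w2=look("scene"); qcar(im2,w2)
c=np.zeros((400,800,3),np.uint8); c[:,:400]=cv2.resize(t[:,:120],(400,400),interpolation=3); c[:,400:]=cv2.resize(im2[200:340,220:360],(400,400),interpolation=3)
cv2.imwrite("pics/fin.png",c)
a=3.336;u=np.array([np.cos(a),np.sin(a)]);n=np.array([-u[1],u[0]])
for im,w in((im,w),(im2,w2)):
    hsv=cv2.cvtColor(im,cv2.COLOR_BGR2HSV);d=w[...,:2]-C
    m=(hsv[...,0]>18)&(hsv[...,0]<32)&(hsv[...,1]>150)&(w[...,2]>.14)&(np.hypot(d[...,0],d[...,1])<.13)
    p=w[m]; print(m.sum(),(p[:,:2].mean(0)-C)@u,(p[:,:2].mean(0)-C)@n,p[:,2].min(),p[:,2].max())
E
```

```text
t 21.925 out dir 3.335685889429845 out,cw mm 90.67322411803973 203.24523228045896 z 0.3149405154073825 F [0.2608 1.2398 0.6347] xtool [-0.0005 -0.0003 -1.    ] q6 0.21892859758734068
blue n 73 [0.6405 0.0673 0.2074] -> empty hook 3.3369724173429205
mark n 29 [0.5118 0.1245 0.0166] 3.323724334944775
blue n 31 [0.6411 0.0679 0.2126] -> empty hook 3.3458837829056773
mark n 51 [0.5059 0.1236 0.0137] 3.3211856520542145
73 0.09409187658745534 0.00013482670965726356 0.1503859110091481 0.20614839311587652
16 0.09393280963573747 0.003180713379562649 0.19496883442308022 0.20312620719521568
```

View pics/fin.png

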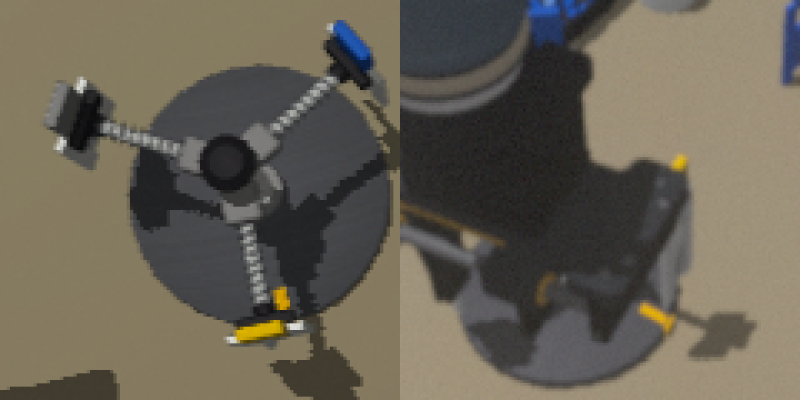

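Final view: the yellow tab (260,330) is on the front hook in line with the blue and grey ones, and the arm is clear. The tab is 94 mm out and 0.1 mm off the hook line, and its top is at about 0.204 against 0.202 expected when seated. Handing in.

```bash
python3 -c "
from rig import workorder
print(workorder.hand_in())"
```

```text
the job is handed in; nothing more can be done
None
```

The gauge is hanging on the empty hook at the front mark, released, and the job is handed in at about 22 s on the robot's clock. The hand-in gave no verdict, so this rests on my own checks.

**What I did**
- I touched the hook's bar from above to find its height. The centre line is at about 148 mm, which agrees with the camera's 149 to 150 mm.
- I pushed the bar about 125° anticlockwise with closed fingertips until it pointed at the mark.
- I took the small yellow-tabbed gauge out of the block, pushed it in against the keeper, lowered it about 14 mm behind the lip and pressed it down. Then I eased it out against the lip and let go.

**Last checks**
- **Hook direction:** the hook is at 3.337 rad (top camera) or 3.346 (scene camera). The mark measured 3.32 to 3.36 across my looks. The difference is 0.03 rad at most, against the 0.12 allowed.
- **Gauge position:** the tab is 94 mm out from the axis and 0.1 mm off the hook line by the top camera. Its top is at 203 to 206 mm, against 202 mm expected when seated.
- **Trapped:** before release the sideways force fell to about zero with the plate against the lip, so the lip was taking the keeper's push.
- **Forces:** my readings while pushing in and seating stayed below 8 N, and the arm was clear of everything at hand-in.

**Disagreements and gaps**
- The scene camera put the tab 3 mm to the side, but from only 16 visible pixels because the arm hid most of it.
- I had no direct reading of the keeper's travel and did not measure the gauge's tilt.
- I did not re-measure the cup, bottle and case at the end; no move took the gripper near them at their height.

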